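# Dispense one bearing with the handwheel dispenser

### The arm

A 6-joint arm with a two-finger parallel gripper is mounted at the origin on a cart in front of the work surface, level with it; the furniture and walls round the work are solid. World frame = base frame: x ahead of the robot, y to its left, z up, the work surface at z = 0. Lengths are in mm, angles in rad, forces in N, time in s.
With the tool pointing down it reaches from about 325 to 850 mm from the base axis. Payload 15.5 kg.
Tool frame: the origin (TCP) lies midway between the tips of the shut fingers; the grasp point (between the pads) lies r.grasp_offset behind it (r.grasp_offset is the distance from the TCP to the grasp point, in mm); z points along the fingers, x is the direction in which the jaws open and shut, and the axes are right-handed (so a half turn about z gives the same grasp; the last joint's range is limited). The gripper opens to 91 mm and grips with 3 to 60 N. Pads are 32 mm wide; open, the fingers measure 118 mm over their backs; the gripper's body (76 mm by 178 mm) begins 60 mm behind the grasp point.
Start: joints at [-1.222, 0.494, 1.345, -0, 1.302, -0.096], TCP at [268.36, -564.455, 213.915] pointing down, gripper open.
Joint ranges: [-2.91, 2.91], [-0.82, 2.16], [0.22, 2.67], [-1.22, 4.37], [0.12, 2.79], [-3.08, 3.08]. Speed limits (rad/s): [1.89, 1.89, 2.57, 3.01, 3.01, 3.01].

### API

Orientations are given as a unit quaternion [x, y, z, w].
In Python, from rig import r gives the robot as it stands. The module is installed in compiled form; this text tells all that it offers.
- The arm moves only by the tool servo_tool, never from a script. Its argument "series" is a list of rows, each a list of 5 numbers: the finger opening in cm, from 0 to 9.12, then the shift along the world's x, y, z in cm, then the turn about the world's z in rad. In form: [[claw, tx, ty, tz, twist], ...]. A call has exactly 10 rows; each row is the pose to reach, as a shift and turn from the pose measured when the call began; what a row does not reach only later rows make up. A row lasts 1/8 s, in which the tool goes at most 62.5 mm and 10.7 degrees, less where a joint would pass 70% of its speed; a pose out of reach is approached as far as the arm can. A call with a gripper value outside its range is refused whole. The fingers move at their own pace and stop on an object; the grip force is fixed at half the most. Time passes only in rows, so rows that repeat a pose let the fingers close, or fill a call up. It gives the time, the measured TCP pose, the force and the opening at its end, in the units of the state.
- r.sense(): the state, without advancing time (a new reading comes with each control period).
- r.camera(name): name is "scene" or "side" or "wrist"; returns (picture, depth): 384x512x3 uint8, red, green, blue; 384x512 float32, mm along the optical axis (not along the pixel's ray), 0 where there is no reading.
- r.calibration(name): a dict with "vfov" (degrees; the focal length in pixels is half the picture's height over the tangent of half this angle, whatever the lens; pixels are square), "cx", "cy" (the principal point, pixels), "dist_coeffs" ([k1, k2, p1, p2, k3] as OpenCV has them; the pictures are not rectified), "rvec" (rotation vector, rad) and "tvec" (3), from world to camera coordinates, as OpenCV has them; the wrist camera has in their place "hand_eye" (4x4, takes a point from camera to tool coordinates, whose origin is the TCP and whose axes are the tool frame's). Camera axes: x right, y down, z forward; pixel columns grow to the right and rows downward; lengths in mm; the calibration is good to about 2 mm. A picture is of the moment at which its call begins: read the wrist's pose just before it. calibration takes no time and is no camera call.
- r.close_job(): hands the job in, once; it reports no verdict.
The state is a dict: "t": time; "qpos": joint angles; "qvel": joint speeds; "joint_torque": joint torques, N m; "tcp_pos": TCP position; "eef_rot": TCP orientation; "force": force on the tool from outside, world axes, zero at the start; "wrist_torque": the same for the moment, N m; "gripper_width": finger opening in mm.
Only numpy, scipy, OpenCV 4.12 (cv2) and the standard library are available. Lean on these libraries where they do the work, as an engineer would, in place of code of your own. Each camera call takes 0.05 s, during which the arm holds its last target.

### The job

Swing the outlet door of the bearing dispenser wide open by its handle, to at least a right angle. Then turn the handwheel clockwise (seen from above) through exactly one full turn, so that its grip is back where it started and just one bearing has been pushed out, and lay that bearing gently in the steel parts dish beside the dispenser. Leave the door open and the other bearings in the magazine.

Things in the scene. Friction and masses are not known exactly. Their poses are not given: they have to be found in the camera images.
- dispenser: Fixed bearing dispenser, 400 mm long, grey base. Origin: on the table under the magazine's middle; x: the way bearings are pushed out, y: away from the door hinge. Along x: handwheel axis at -190 mm, pusher, magazine (66 mm square, open top 72 mm up), outlet door at 40, delivery plate 40 to 132 (130 wide, 20 above the table, 4 mm lip at the end).
- wheel (a joint): Handwheel angle: 0 at the start, grows clockwise from above, 6.283 after one turn. No stop; light friction (0.04 N m), stays where left. The first half turn pushes the lowest bearing out (with the door open), the second draws the pusher back and the next bearing drops. A steel block on the rim meets a pointer on the base at each full turn.
- wheel_axis (a point): Point on the upright axis of the dark steel handwheel (120 mm across, its top 50 mm above the table), at the height of the middle of the crank grip, 93 mm above the table.
- grip_centre (a point): Middle of the crank grip, an upright black round handle, 22 mm across and 53 mm long (66 to 119 mm above the table), free to spin on its pin, 40 mm from the wheel axis. It travels a level circle of 40 mm radius. The rod below it reaches up to 62 mm, the pin at the pusher's end to 65 mm above the table.
- door (a joint): Angle of the outlet door: 0 shut, grows as it opens, stop at 1.9. Light friction (0.06 N m) holds it where it is left. Opening swings the handle away from the magazine, over the delivery plate towards the dispenser's +x: clockwise seen from above.
- door_hinge (a point): Point on the upright hinge axis of the steel outlet door, 92 mm above the table. The door is 98 mm wide, 4 mm thick, its top edge 66 mm above the table.
- door_handle (a point): Middle of the free part of the door handle, an upright steel bar 12 mm across that stands up beyond the door's top edge (bar top 116 mm above the table, this point 92 mm), 86 mm from the hinge axis. Nothing stands beside it at this height, so it can be pinched from above at any yaw.
- delivery (a point): Point on the delivery plate's surface (20 mm above the table) about where the centre of the pushed-out bearing comes to rest, within some 5 mm.
- bearing_low_centre (a point): Centre of the lowest bearing in the magazine, the one that is pushed out: a steel ball bearing 52 mm across and 15 mm thick, lying flat; hold it round the outside (the bore is solid to the fingers).
- bearing_mid_centre (a point): Centre of the second bearing in the magazine, same size, lying on the lowest.
- bearing_top_centre (a point): Centre of the top bearing in the magazine, same size.
- dish_centre (a point): Round steel parts dish, the one nearer the dispenser (another stands fixed at the far left edge of the table), loose, 112 mm across, 23 mm high, with a few small nuts lying fast in its middle (up to 11 mm above the table); this point is its middle, 11 mm above the table.
There are look-alikes about, which are no part of the job. What is shaped like the part that bears dish_centre but purple is not meant.

How it is judged (in metres and radians):
On the way, in this order (a step that is already met when the one before it is completed fails the run):
1. the outlet door is swung open (over 1.4 rad) before the wheel is turned (value of joint door above 1.4 rad and value of joint wheel between -0.3 and 0.3 rad), for 0.2 s.
2. the handwheel has made one full turn (within 0.17 rad) and one bearing lies out on the delivery plate (value of joint wheel between 6.1132 and 6.4532 rad and x of bearing_low_centre in the frame of dispenser above 0.055 m and height (world z) of bearing_low_centre below 0.04 m and horizontal distance between each of bearing_mid_centre, bearing_top_centre and dispenser below 0.02 m), for 0.2 s.
3. that bearing is in the dish (horizontal distance between bearing_low_centre and dish_centre below 0.035 m and z of bearing_low_centre in the frame of dish_centre below 0.025 m), for 0.2 s.
At the end, for the whole second after the job is handed in: The pushed-out bearing lies in the dish (centre within 35 mm of the dish's centre, less than 25 mm above it, tilted under 0.5 rad, at rest); the wheel stands at one full turn within 0.17 rad; the door is open by more than 1.3 rad; the other two bearings are in the magazine (all of step 3 and angle between bearing_low_centre's own z axis and vertical below 0.5 rad and linear speed of bearing_low below 0.02 m/s and value of joint wheel between 6.1132 and 6.4532 rad and value of joint door above 1.3 rad and horizontal distance between each of bearing_mid_centre, bearing_top_centre and dispenser below 0.02 m); the robot touches nothing.
It fails at once if a second bearing is pushed out, or the wheel is wound over 0.6 rad past the one turn (value of joint wheel above 6.8832 rad or x of any of bearing_mid_centre, bearing_top_centre in the frame of dispenser above 0.03 m).
It fails at once if the wheel is turned with the door not open (value of joint wheel above 0.6 rad and value of joint door below 1 rad).
It fails at once if the bearing is dropped or thrown (faster than 0.8 m/s within 6 cm of the dish) (distance between bearing_low_centre and dish_centre below 0.06 m and linear speed of bearing_low above 0.8 m/s).
It also fails if it takes over 67 s, if anything falls off the work surface, if the arm or the gripper's body presses on something with over 40 N, if the wrist force passes 120 N, or if a joint passes its speed limit or range.

## Working session

There is one attempt and no reset: what is moved stays moved. The work goes in short steps, Python scripts to look and compute and a tool call to move; the robot and the scene stay as the last step left them, time stands still between calls to the robot, and variables do not carry over. Pictures are saved under pics/ and viewed, and the job is handed in when it is done.

Besides the shell and the picture viewer there is one more tool, called after "Call:" in YAML: its name, and indented under it one key for each argument. servo_tool: Moves the arm, as the interface text tells. Its arguments: {"type":"object","properties":{"series":{"type":"array"}},"required":["series"]}

```bash
mkdir -p pics; ls; cat > h.py <<'E'
import numpy as np,cv2
from rig import r
def K(name):
    c=r.calibration(name); f=192/np.tan(np.radians(c['vfov'])/2)
    return c,np.array([[f,0,c['cx']],[0,f,c['cy']],[0,0,1.]]),np.array(c['dist_coeffs'],float)
from scipy.spatial.transform import Rotation as R
def cam2world(name,s=None):
    c,k,d=K(name)
    if name=='wrist':
        s=s or r.sense(); T=np.eye(4);T[:3,:3]=R.from_quat(s['eef_rot']).as_matrix();T[:3,3]=s['tcp_pos']
        return T@np.array(c['hand_eye'])
    M=np.eye(4);M[:3,:3]=cv2.Rodrigues(np.array(c['rvec'],float))[0];M[:3,3]=np.ravel(c['tvec']);return np.linalg.inv(M)
def cloud(name,depth,s=None):
    c,k,d=K(name);H,W=depth.shape
    u,v=np.meshgrid(np.arange(W),np.arange(H));p=np.stack([u,v],-1).reshape(-1,1,2).astype(np.float64)
    n=cv2.undistortPoints(p,k,d).reshape(H,W,2)
    P=np.concatenate([n*depth[...,None],depth[...,None]],-1)
    T=cam2world(name,s);return P@T[:3,:3].T+T[:3,3]
def ray_z(name,uv,z,s=None):
    c,k,d=K(name);n=cv2.undistortPoints(np.array([[uv]],float),k,d).ravel();T=cam2world(name,s)
    v=T[:3,:3]@np.array([n[0],n[1],1]);o=T[:3,3];return o+v*(z-o[2])/v[2]
def shot(name,fn):
    s=r.sense();im,de=r.camera(name);cv2.imwrite('pics/'+fn+'.png',im[...,::-1]);np.savez('pics/'+fn+'.npz',im=im,de=de,P=cloud(name,de,s));return s
E
python3 - <<'E'
from h import *
print(r.sense(),r.grasp_offset)
for n in['scene','side','wrist']:
    shot(n,n+'0');c=r.calibration(n);print(n,c['vfov'],c['dist_coeffs'],cam2world(n)[:3,3])
E
```

```text
pics
{'t': 0.0, 'qpos': array([-1.22247881e+00,  4.94193878e-01,  1.34613631e+00, -8.97196349e-06,
        1.30246069e+00, -9.54912732e-02]), 'qvel': array([ 0.00012047, -0.000389  ,  0.00012028, -0.00064737,  0.00022638,
        0.00041447]), 'joint_torque': array([-2.34458006e-03, -8.78814268e+01, -3.81855547e+01,  7.04328180e-02,
        5.33938792e-02, -2.52200634e-04]), 'tcp_pos': array([ 268.24186804, -564.09914262,  213.32984549]), 'eef_rot': array([ 8.45394587e-01, -5.34141959e-01, -4.76316523e-04, -3.63427475e-04]), 'force': array([-1.01433317, -0.46985949,  0.3571897 ]), 'wrist_torque': array([ 0.01082784,  0.02077567, -0.01366858]), 'gripper_width': 91.19353358932702} 18.8
scene 47.76500815997275 [-0.08426566  0.          0.          0.          0.        ] [ 80.88079789 472.60581564 815.10462688]
side 57.93006118127877 [-0.04601041  0.          0.          0.          0.        ] [357.41429146 867.55384246 588.17955801]
wrist 65.33512723038348 [-0.02364573  0.          0.          0.          0.        ] [ 340.82195983 -530.56502102  383.94062456]
```

View pics/scene0.png

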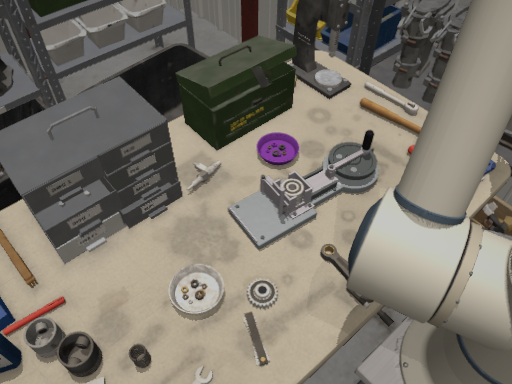

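View pics/side0.png

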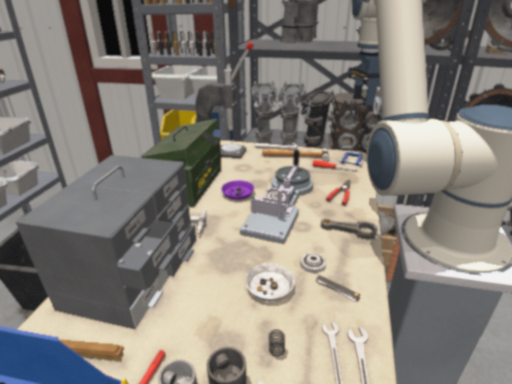

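View pics/wrist0.png

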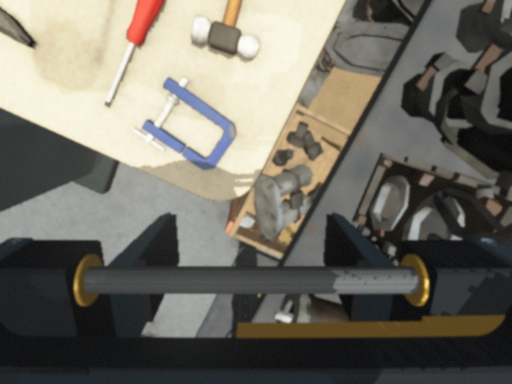

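```bash
python3 - <<'E'
from h import *
d=np.load('pics/scene0.npz');im=d['im'];P=d['P']
cv2.imwrite('pics/z0.png',cv2.resize(im[110:270,210:400],None,fx=4,fy=3.7,interpolation=cv2.INTER_CUBIC)[...,::-1])
for uv in [(264,208),(230,209),(262,244),(315,212),(293,186),(367,140),(351,165),(197,291),(262,293),(277,148)]:
    print(uv,P[uv[1],uv[0]].round(1))
E
```

```text
(264, 208) [531.6  53.4  20.7]
(230, 209) [579.5 115.8  22.4]
(262, 244) [462.8 119.9  15.7]
(315, 212) [447.6 -30.   17.9]
(293, 186) [516.3 -21.6  55.8]
(367, 140) [ 481.7 -233.7   97.1]
(351, 165) [ 479.1 -185.4   44.2]
(197, 291) [466.8 293.    8.4]
(262, 293) [373.9 198.   17.2]
(277, 148) [ 672.2 -117.9    1. ]
```

View pics/z0.png

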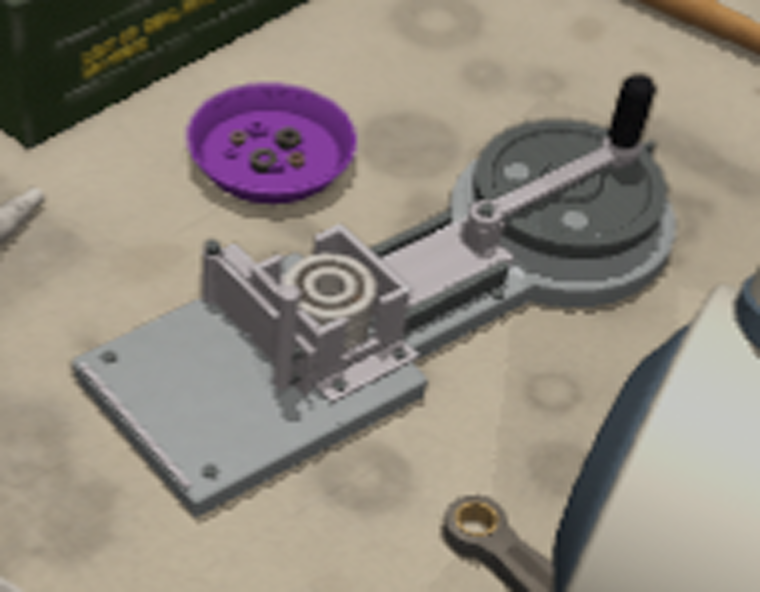

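```bash
python3 - <<'E'
from h import *
for n in ['scene0','side0']:
    d=np.load(f'pics/{n}.npz');P=d['P'].reshape(-1,3)
    reg=(P[:,0]>400)&(P[:,0]<640)&(P[:,1]>-330)&(P[:,1]<180)
    Q=P[reg]
    t=Q[abs(Q[:,2])<12];print(n,'table z',np.median(t[:,2]))
    q=Q[(Q[:,2]>15)&(Q[:,2]<25)&(Q[:,1]>30)&(Q[:,1]<150)]
    print('plate',cv2.minAreaRect(q[:,:2].astype(np.float32)),cv2.boxPoints(cv2.minAreaRect(q[:,:2].astype(np.float32))).round(1).tolist(),np.median(q[:,2]))
    q=Q[(Q[:,2]>42)&(Q[:,2]<55)&(Q[:,1]<-110)]
    print('wheel',cv2.minEnclosingCircle(q[:,:2].astype(np.float32)),np.median(q[:,2]))
    q=Q[(Q[:,2]>72)&(Q[:,1]<-120)]
    print('grip',len(q),q.mean(0),q.min(0),q.max(0))
    q=Q[(Q[:,2]>74)&(Q[:,1]>-60)]
    print('handle',len(q),np.median(q,0) if len(q) else '',q.max(0) if len(q) else '')
    p2=d['P'].reshape(-1,3);q=p2[(abs(p2[:,0]-467)<75)&(abs(p2[:,1]-293)<75)&(p2[:,2]>17)&(p2[:,2]<30)]
    print('dish',cv2.minEnclosingCircle(q[:,:2].astype(np.float32)),len(q))
E
```

```text
scene0 table z -1.064320272232976
plate ((522.162109375, 73.7949447631836), (101.54901123046875, 132.0544891357422), 82.96338653564453) [[450.3999938964844, 31.5], [581.5, 15.300000190734863], [593.9000244140625, 116.0999984741211], [462.8999938964844, 132.3000030517578]] 18.873907380058995
wheel ((487.72015380859375, -196.69924926757812), 78.6448974609375) 46.695767561279695
grip 152 [ 481.88328866 -236.68915469   98.8231685 ] [ 473.11775719 -250.27318761   72.54844513] [ 496.11548756 -229.6846541   119.37780715]
handle 86 [490.5824246   42.81998058 100.10085579] [542.81971612  46.49681223 116.96378883]
dish ((468.453125, 292.5701904296875), 56.84607696533203) 403
side0 table z -0.2859391953441559
plate ((518.9328002929688, 74.38442993164062), (102.02574157714844, 129.52621459960938), 82.61721801757812) [[448.20001220703125, 32.099998474121094], [576.5999755859375, 15.5], [589.7000122070312, 116.69999694824219], [461.29998779296875, 133.3000030517578]] 19.730732466834638
wheel ((487.29833984375, -189.9716796875), 71.12394714355469) 46.823404012792764
grip 84 [ 481.15905793 -234.82831439   97.27357039] [ 471.96099284 -244.54618986   72.76404289] [ 492.92514978 -227.7260453   120.19687254]
handle 63 [489.610073    42.88372373  99.8780664 ] [496.19896795  48.41751079 116.95092375]
dish ((467.8683776855469, 292.98651123046875), 56.48139953613281) 300
```

Call:
servo_tool:
  series:
    - [9.1,2.2,5.6,0.7,0.11]
    - [9.1,4.4,11.2,1.4,0.22]
    - [9.1,6.6,16.8,2,0.33]
    - [9.1,8.8,22.4,2,0.45]
    - [9.1,11,28,2,0.56]
    - [9.1,13.2,33.6,2,0.67]
    - [9.1,15.4,39.2,2,0.79]
    - [9.1,17.6,44.8,2,0.9]
    - [9.1,19.8,50.4,2,1.02]
    - [9.1,21,52,2,1.13]

```text
t: 1.4
tcp_pos: [478.7, -41.2, 233.5]
eef_rot: [1.0, 0.005, -0.0, -0.0]
force: [-0.8, -0.5, 0.5]
gripper_width: 91.2
```

```bash
python3 - <<'E'
from h import *
s=shot('wrist','wrist1');print(s['tcp_pos'],s['qpos'],s['force'],s['t']);print(cam2world('wrist')[:3].round(3))
shot('scene','scene1')
E
```

```text
[478.69007558 -41.16609515 233.46104521] [-2.10384307e-01  2.69467286e-01  1.66127851e+00  3.30674521e-04
  1.21193760e+00 -2.20379354e-01] [-0.79339002 -0.52043786  0.52334732] 1.4
[[ 1.00000e+00  1.50000e-02  5.00000e-03  4.79316e+02]
 [ 1.50000e-02 -9.60000e-01 -2.79000e-01  3.81060e+01]
 [ 0.00000e+00  2.79000e-01 -9.60000e-01  4.03950e+02]]
```

View pics/wrist1.png

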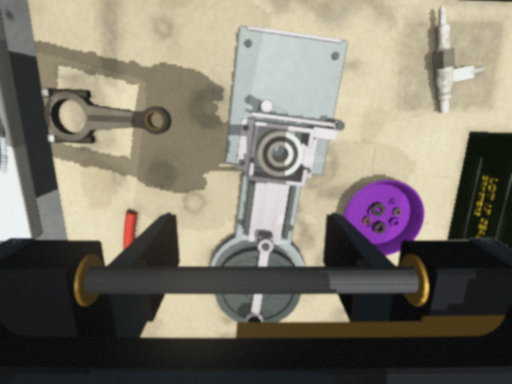

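```bash
python3 - <<'E'
from h import *
d=np.load('pics/wrist1.npz');im=d['im'];P=d['P']
cv2.imwrite('pics/z1.png',cv2.resize(im[20:330,200:360],None,fx=4,fy=4,interpolation=cv2.INTER_CUBIC)[:600*2:1,...,::-1][:,:640][0:600])
for uv in [(267,105),(265,108),(341,125),(279,153),(240,28),(347,40),(265,245),(255,318)]:print(uv,P[uv[1],uv[0]].round(1))
Q=P.reshape(-1,3)
q=Q[(Q[:,2]>80)&(Q[:,2]<118)&(Q[:,1]>10)&(Q[:,1]<70)&(Q[:,0]>460)&(Q[:,0]<530)]
print('handle',len(q),q.mean(0));t=q[q[:,2]>110];print(len(t),t.mean(0))
for zz in(18,21):print('plate',[ray_z('wrist',uv,20).round(1).tolist() for uv in [(239,27),(347,40)]])
E
```

```text
(267, 105) [493.5  38.7 114.9]
(265, 108) [491.7  36.  115.9]
(341, 125) [576.7  18.9  72. ]
(279, 153) [515.3 -20.3  19.7]
(240, 28) [465.1 125.   19.1]
(347, 40) [595.7 117.2   2. ]
(265, 245) [ 497.8 -128.9   63.5]
(255, 318) [ 486.7 -233.2   69.2]
handle 134 [492.13860238  38.31387297 113.91826383]
126 [492.4248153   38.25200478 115.19811852]
plate [[464.6, 124.5, 20.0], [591.0, 112.1, 20.0]]
plate [[464.6, 124.5, 20.0], [591.0, 112.1, 20.0]]
```

View pics/z1.png

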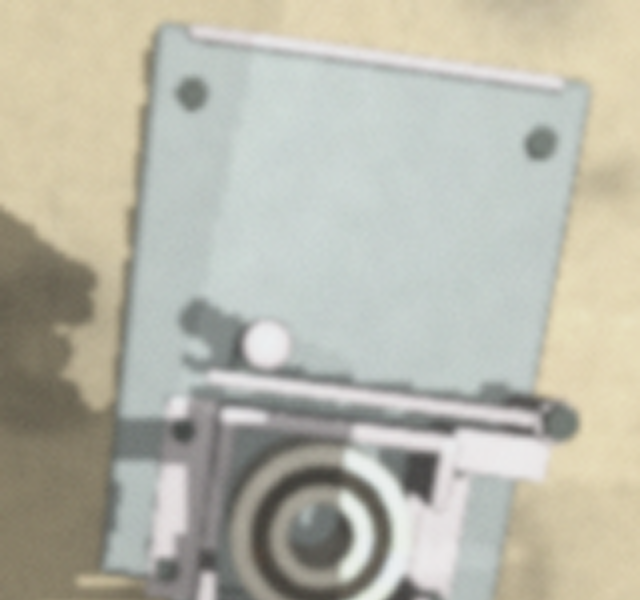

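Call:
servo_tool:
  series:
    - [6,0.7,4,0,0]
    - [6,1.36,7.97,-2,0]
    - [6,1.36,7.97,-6,0]
    - [6,1.36,7.97,-10,0]
    - [6,1.36,7.97,-13.5,0]
    - [6,1.36,7.97,-15.5,0]
    - [6,1.36,7.97,-15.5,0]
    - [1,1.36,7.97,-15.5,0]
    - [1,1.36,7.97,-15.5,0]
    - [1,1.36,7.97,-15.5,0]

```text
t: 2.75
tcp_pos: [493.0, 37.2, 79.0]
eef_rot: [1.0, 0.004, 0.0, -0.0]
force: [-0.8, 0.2, 0.5]
gripper_width: 32.9
```

```bash
python3 - <<'E'
from h import *
s=shot('wrist','wrist2');print(s['tcp_pos'],s['force'],s['wrist_torque'],s['gripper_width'],s['t'])
E
```

```text
[492.96004648  37.17382335  79.0177712 ] [-0.80922316  0.1776754   0.54509232] [-0.0265135  -0.05347013  0.00131349] 32.94532580411317 2.75
```

View pics/wrist2.png

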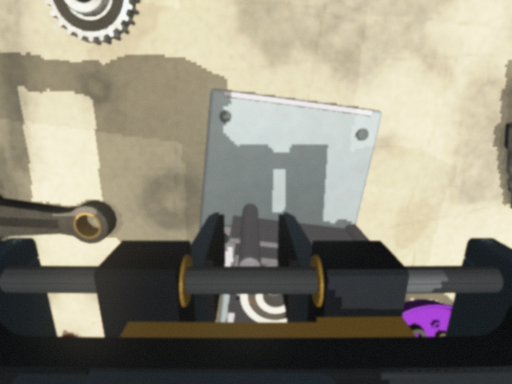

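```bash
python3 - <<'E'
import numpy as np
h=np.array([576.7,19]);a=np.radians(167)
v=lambda th:h+86*np.array([np.cos(a-th),np.sin(a-th)])
for th in np.arange(0,1.81,.15):print(round(th,2),((v(th)-v(0))/10).round(2))
E
```

```text
0.0 [0. 0.]
0.15 [0.38 1.23]
0.3 [0.95 2.39]
0.45 [1.68 3.45]
0.6 [2.56 4.39]
0.75 [3.57 5.19]
0.9 [4.69 5.83]
1.05 [5.89 6.3 ]
1.2 [7.15 6.58]
1.35 [8.43 6.67]
1.5 [9.72 6.56]
1.65 [10.97  6.27]
1.8 [12.17  5.79]
```

Call:
servo_tool:
  series:
    - [0.8,0,0,0,0]
    - [0.8,0,0,0,0]
    - [0.8,0,0,0,0]
    - [0.8,0,0,0,0]
    - [0.8,0,0,0,0]
    - [0.8,0.1,0.3,0,0]
    - [0.8,0.2,0.6,0,-0.07]
    - [0.8,0.4,1.2,0,-0.15]
    - [0.8,0.55,1.7,0,-0.2]
    - [0.8,0.7,2.2,0,-0.3]

```text
t: 4.05
tcp_pos: [500.4, 59.3, 79.0]
eef_rot: [0.989, -0.147, 0.001, -0.0]
force: [5.4, -1.6, -3.2]
gripper_width: 10.8
```

Call:
servo_tool:
  series:
    - [0.8,0.75,1.15,0,-0.15]
    - [0.8,1.6,2.1,0,-0.3]
    - [0.8,2.6,2.9,0,-0.45]
    - [0.8,3.75,3.55,0,-0.6]
    - [0.8,4.95,4.0,0,-0.75]
    - [0.8,6.2,4.3,0,-0.9]
    - [0.8,7.5,4.4,0,-1.05]
    - [0.8,8.8,4.3,0,-1.2]
    - [0.8,10.05,4.0,0,-1.35]
    - [0.8,10.65,3.8,0,-1.42]

```text
t: 5.3
tcp_pos: [607.4, 97.5, 79.0]
eef_rot: [-0.653, 0.757, -0.0, -0.0]
force: [-1.0, 1.5, 2.1]
gripper_width: 11.4
```

```bash
python3 - <<'E'
from h import *
s=shot('scene','scene3');print(s['tcp_pos'],s['force'],s['wrist_torque'],s['gripper_width'],s['t'],s['qpos'])
E
```

```text
[607.39227965  97.48786813  79.01978529] [-1.04452616  1.4501043   2.05007623] [ 0.38966403  0.15157784 -0.06369549] 11.409217462296091 5.3 [ 6.25497144e-02  6.31269416e-01  1.50955670e+00 -9.10295544e-04
  1.00051184e+00  1.78114198e+00]
```

View pics/scene3.png

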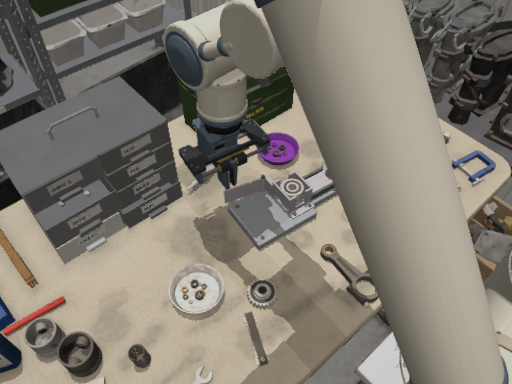

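Call:
servo_tool:
  series:
    - [5,0,0,0,0]
    - [5,0,0,0,0]
    - [5,0,0,1,0]
    - [5,0,0,5,0]
    - [6,-1,-3,10,0.18]
    - [6,-3,-8,14,0.36]
    - [6,-5,-13,15,0.54]
    - [6,-7,-19,15,0.72]
    - [6,-9,-25,15,0.9]
    - [6,-11,-31,15,1.08]

```text
t: 6.6
tcp_pos: [507.0, -186.5, 230.0]
eef_rot: [0.94, -0.341, 0.001, -0.0]
force: [1.4, 0.4, -0.5]
gripper_width: 60.2
```

```bash
python3 - <<'E'
from h import *
s=r.sense();print(s['tcp_pos'],s['qpos'],s['t'],s['gripper_width'])
E
```

```text
[ 506.9974454  -186.52300019  229.96896053] [-4.63503661e-01  3.57087179e-01  1.53459043e+00  6.80605621e-04
  1.24794801e+00  2.31183380e-01] 6.6 60.18671415916294
```

Call:
servo_tool:
  series:
    - [5,-0.8,-3,0,0.15]
    - [5,-1.6,-6,0,0.3]
    - [5,-2.6,-9,0,0.45]
    - [5,-3.7,-12.3,0,0.57]
    - [5,-3.7,-12.3,0,0.57]
    - [5,-3.7,-12.3,0,0.57]
    - [5,-3.7,-12.3,0,0.57]
    - [5,-3.7,-12.3,0,0.57]
    - [5,-3.7,-12.3,0,0.57]
    - [5,-3.7,-12.3,0,0.57]

```text
t: 7.85
tcp_pos: [470.0, -309.4, 229.9]
eef_rot: [0.998, -0.062, 0.001, -0.0]
force: [-0.1, 0.8, -0.0]
gripper_width: 50.0
```

```bash
python3 - <<'E'
from h import *
s=shot('wrist','wrist4');print(s['tcp_pos'],s['qpos'],s['t'],s['gripper_width'])
d=np.load('pics/wrist4.npz');Q=d['P'].reshape(-1,3)
q=Q[(Q[:,2]>112)&(Q[:,2]<125)&(abs(Q[:,0]-484)<30)&(abs(Q[:,1]+235)<30)];print(len(q),q.mean(0),q.min(0),q.max(0))
q=Q[(Q[:,2]>43)&(Q[:,2]<55)&(abs(Q[:,0]-488)<80)&(abs(Q[:,1]+195)<80)];print(cv2.minEnclosingCircle(q[:,:2].astype(np.float32)))
E
```

```text
[ 470.04960356 -309.37129054  229.93020508] [-0.68935054  0.38964653  1.48067527  0.0018978   1.27044535 -0.56513717] 7.85 50.03674308554564
424 [ 484.81408665 -242.24810406  117.41929819] [ 474.11775587 -253.40665472  112.06664656] [ 495.46009566 -231.76587511  120.32341874]
((489.29443359375, -205.16969299316406), 68.69721984863281)
```

View pics/wrist4.png

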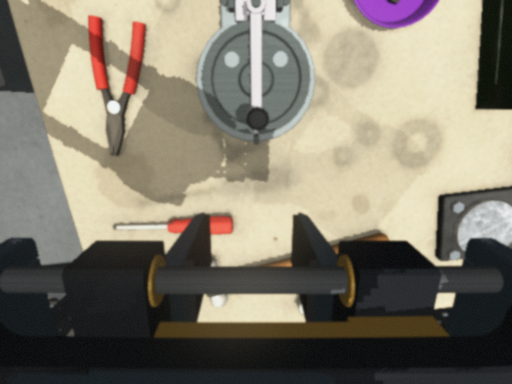

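```bash
python3 - <<'E'
from h import *
d=np.load('pics/wrist4.npz');im=d['im'];P=d['P']
cv2.imwrite('pics/z4.png',cv2.resize(im[0:160,180:330],None,fx=4,fy=3.75,interpolation=cv2.INTER_CUBIC)[...,::-1])
z=P[...,2];m=(z>44)&(z<54)&(np.hypot(P[...,0]-489,P[...,1]+200)<75)
ys,xs=np.where(m)
# boundary points fit
from scipy.optimize import least_squares
Q=P[m][:,:2];best=None
c=np.array([488.,-199.])
ang=np.arctan2(*(Q-c).T[::-1]);rr=np.hypot(*(Q-c).T)
B=[Q[ang_i][np.argmax(rr[ang_i])] for k in np.linspace(-np.pi,np.pi,60) for ang_i in [np.where(abs(ang-k)<.06)[0]] if len(ang_i)]
B=np.array(B);f=least_squares(lambda p:np.hypot(B[:,0]-p[0],B[:,1]-p[1])-p[2],[488,-199,60],loss='soft_l1');print(f.x,len(B))
print(P[m][:,2].mean())
E
```

```text
[ 489.9723076  -203.04294094   59.35634621] 59
47.59612261974067
```

View pics/z4.png

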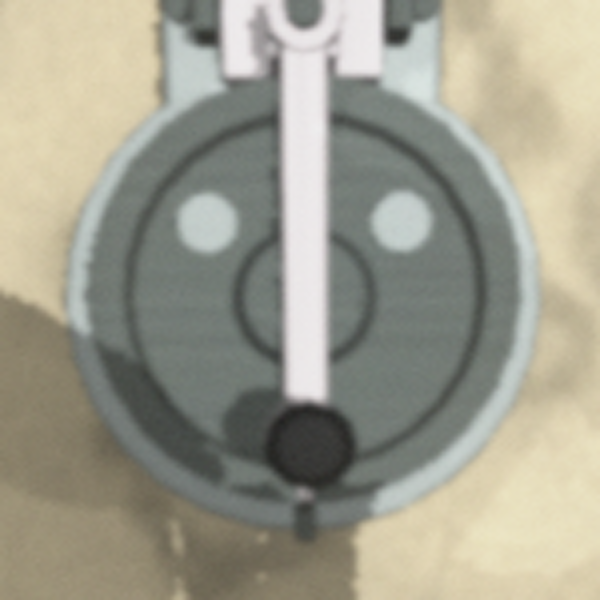

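Call:
servo_tool:
  series:
    - [5,0.8,3.5,0,0]
    - [5,1.48,6.71,-2,0]
    - [5,1.48,6.71,-6,0]
    - [5,1.48,6.71,-10,0]
    - [5,1.48,6.71,-13.5,0]
    - [5,1.48,6.71,-15.2,0]
    - [5,1.48,6.71,-15.2,0]
    - [3.2,1.48,6.71,-15.2,0]
    - [3.2,1.48,6.71,-15.2,0]
    - [3.2,1.48,6.71,-15.2,0]

```text
t: 9.15
tcp_pos: [485.1, -242.5, 78.6]
eef_rot: [0.998, -0.062, 0.001, -0.0]
force: [-0.2, -0.2, -0.0]
gripper_width: 31.7
```

```bash
python3 - <<'E'
from h import *
s=shot('wrist','wrist5');print(s['tcp_pos'],s['force'],s['t'],s['gripper_width'])
s=shot('side','side5')
d=np.load('pics/side5.npz');cv2.imwrite('pics/side5z.png',cv2.resize(d['im'][120:260,210:380],None,fx=4,fy=4)[...,::-1])
E
```

```text
[ 485.13857702 -242.51056894   78.58244911] [-0.20423575 -0.23801081 -0.0323921 ] 9.15 31.67143271379392
```

View pics/side5z.png

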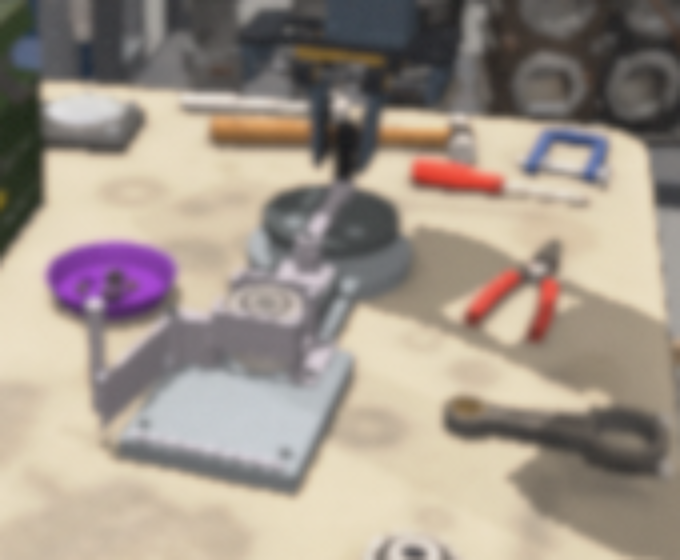

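View pics/wrist5.png

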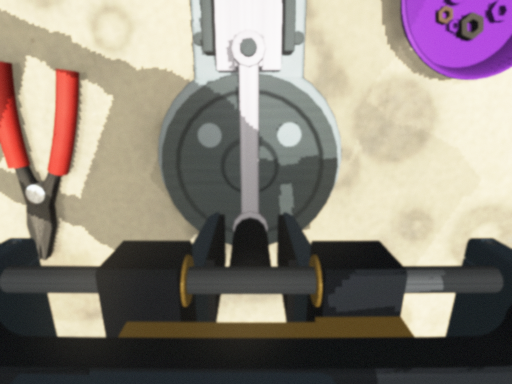

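```bash
cat > tab.py <<'E'
import numpy as np,sys
x0,y0,ax,ay,r,t0,t1,n=map(float,sys.argv[1:])
for t in np.linspace(t0,t1,int(n)+1)[1:]:
    p=np.array([ax,ay])+r*np.array([np.cos(np.radians(-97.2)-t),np.sin(np.radians(-97.2)-t)])
    print(round(t,2),((p-[x0,y0])/10).round(2))
E
python3 tab.py 485.1 -242.5 489.9 -202.6 40 0 1.2 6
```

```text
0.2 [-0.8  0.2]
0.4 [-1.53  0.53]
0.6 [-2.17  1.  ]
0.8 [-2.72  1.58]
1.0 [-3.13  2.27]
1.2 [-3.4   3.02]
```

Call:
servo_tool:
  series:
    - [1.8,0,0,0,0]
    - [1.8,0,0,0,0]
    - [1.8,0,0,0,0]
    - [1.8,0,0,0,0]
    - [1.8,-0.4,0.06,0,0]
    - [1.8,-0.8,0.17,0,0]
    - [1.8,-1.2,0.33,0,0]
    - [1.8,-1.53,0.5,0,0]
    - [1.8,-1.85,0.7,0,0]
    - [1.8,-1.85,0.72,0,0]

```text
t: 10.5
tcp_pos: [465.8, -235.1, 78.4]
eef_rot: [0.998, -0.062, 0.001, -0.0]
force: [-1.8, -1.9, 8.4]
gripper_width: 21.6
```

```bash
python3 - <<'E'
from h import *
s=shot('wrist','wrist6');print(s['tcp_pos'],s['force'],s['wrist_torque'],s['t'],s['gripper_width'])
E
```

```text
[ 465.81723141 -235.06667122   78.39717081] [-1.8185997  -1.92764422  8.35793269] [-0.34150389  0.37141669 -0.02383367] 10.5 21.58051892725745
```

View pics/wrist6.png

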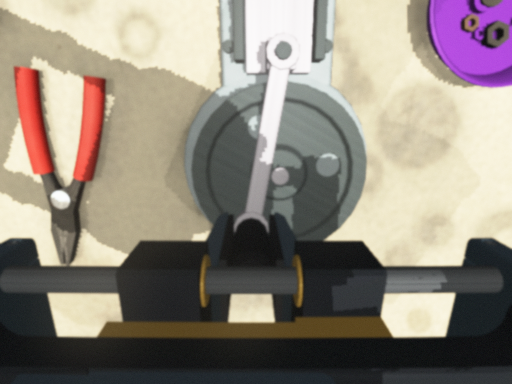

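```bash
python3 tab.py 465.8 -235.1 489.9 -202.6 40.2 0.51 2.51 10
```

```text
0.71 [-0.57  0.55]
0.91 [-1.05  1.2 ]
1.11 [-1.39  1.93]
1.31 [-1.57  2.71]
1.51 [-1.6   3.51]
1.71 [-1.47  4.3 ]
1.91 [-1.18  5.05]
2.11 [-0.75  5.73]
2.31 [-0.2   6.31]
2.51 [0.46 6.77]
```

Call:
servo_tool:
  series:
    - [1.8,-0.57,0.55,0,0]
    - [1.8,-1.05,1.2,0,0]
    - [1.8,-1.39,1.93,0,0]
    - [1.8,-1.57,2.71,0,0]
    - [1.8,-1.6,3.51,0,0]
    - [1.8,-1.47,4.3,0,0]
    - [1.8,-1.18,5.05,0,0]
    - [1.8,-0.75,5.73,0,0]
    - [1.8,-0.2,6.31,0,0]
    - [1.8,0.46,6.77,0,0]

```text
t: 11.8
tcp_pos: [470.3, -167.2, 78.4]
eef_rot: [0.998, -0.062, 0.001, -0.0]
force: [-1.1, -7.6, 3.7]
gripper_width: 21.3
```

```bash
python3 - <<'E'
from h import *
s=r.sense();p=s['tcp_pos'][:2]-[489.9,-202.6];print(s['tcp_pos'],s['force'],s['t'],s['gripper_width'],np.hypot(*p),(-97.2-np.degrees(np.arctan2(p[1],p[0])))%360/57.3)
E
python3 tab.py 0 0 489.9 -202.6 40.2 2.47 4.47 10
```

```text
[ 470.28719984 -167.2118316    78.43974432] [-1.11997849 -7.5873129   3.68562013] 11.8 21.27541319060888 40.459663774165236 2.5096673820682662
2.67 [ 47.63 -16.48]
2.87 [ 48.41 -16.28]
3.07 [ 49.21 -16.25]
3.27 [ 50.   -16.37]
3.47 [ 50.75 -16.65]
3.67 [ 51.44 -17.07]
3.87 [ 52.02 -17.62]
4.07 [ 52.49 -18.27]
4.27 [ 52.81 -19.01]
4.47 [ 52.98 -19.79]
```

```bash
python3 tab.py 470.3 -167.2 489.9 -202.6 40.2 2.51 4.51 10
```

```text
2.71 [0.75 0.29]
2.91 [1.53 0.46]
3.11 [2.34 0.46]
3.31 [3.13 0.31]
3.51 [ 3.87 -0.  ]
3.71 [ 4.53 -0.45]
3.91 [ 5.09 -1.02]
4.11 [ 5.53 -1.7 ]
4.31 [ 5.83 -2.44]
4.51 [ 5.97 -3.23]
```

Call:
servo_tool:
  series:
    - [1.8,0.75,0.29,0,0]
    - [1.8,1.53,0.46,0,0]
    - [1.8,2.34,0.46,0,0]
    - [1.8,3.13,0.31,0,0]
    - [1.8,3.87,0,0,0]
    - [1.8,4.53,-0.45,0,0]
    - [1.8,5.09,-1.02,0,0]
    - [1.8,5.53,-1.7,0,0]
    - [1.8,5.83,-2.44,0,0]
    - [1.8,5.97,-3.23,0,0]

```text
t: 13.05
tcp_pos: [529.0, -198.7, 78.3]
eef_rot: [0.998, -0.062, -0.0, -0.001]
force: [-5.7, 3.9, 12.0]
gripper_width: 21.3
```

```bash
python3 - <<'E'
from h import *
s=shot('side','side7');p=s['tcp_pos'][:2]-[489.9,-202.6];print(s['tcp_pos'],s['force'],s['t'],s['gripper_width'],np.hypot(*p),(-97.2-np.degrees(np.arctan2(p[1],p[0])))%360/57.3)
d=np.load('pics/side7.npz');cv2.imwrite('pics/side7z.png',cv2.resize(d['im'][120:260,210:380],None,fx=4,fy=4)[...,::-1])
E
python3 tab.py 549.6 -199.5 489.9 -202.6 40.2 4.49 6.283 9
```

```text
[ 529.02037591 -198.69712662   78.34386959] [-5.67280395  3.8702892  11.97271689] 13.05 21.30577044497808 39.31458039518523 4.486958048760125
4.69 [-1.97 -0.72]
4.89 [-2.13 -1.5 ]
5.09 [-2.44 -2.24]
5.29 [-2.9 -2.9]
5.49 [-3.47 -3.46]
5.69 [-4.14 -3.89]
5.88 [-4.89 -4.18]
6.08 [-5.67 -4.32]
6.28 [-6.47 -4.3 ]
```

View pics/side7z.png

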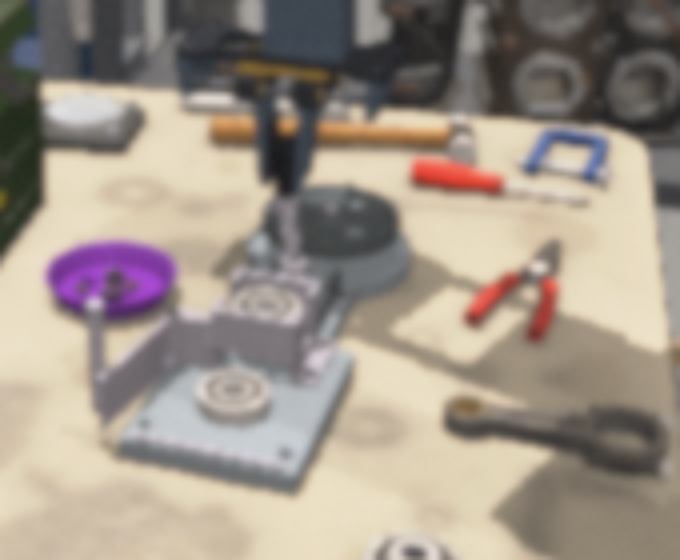

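```bash
python3 tab.py 529 -198.7 489.7 -202.5 40 4.49 6.283 9
```

```text
4.69 [ 0.05 -0.79]
4.89 [-0.11 -1.57]
5.09 [-0.42 -2.3 ]
5.29 [-0.87 -2.96]
5.49 [-1.44 -3.51]
5.69 [-2.11 -3.94]
5.88 [-2.85 -4.23]
6.08 [-3.64 -4.37]
6.28 [-4.43 -4.35]
```

Call:
servo_tool:
  series:
    - [1.8,0.05,-0.79,0,0]
    - [1.8,-0.11,-1.57,0,0]
    - [1.8,-0.42,-2.3,0,0]
    - [1.8,-0.87,-2.96,0,0]
    - [1.8,-1.44,-3.51,0,0]
    - [1.8,-2.11,-3.94,0,0]
    - [1.8,-2.85,-4.23,0,0]
    - [1.8,-3.64,-4.38,0,0]
    - [1.8,-4.4,-4.37,0,0]
    - [1.8,-4.4,-4.37,0,0]

```text
t: 14.35
tcp_pos: [484.4, -242.4, 78.4]
eef_rot: [0.998, -0.062, -0.001, -0.001]
force: [-1.5, 3.8, 8.3]
gripper_width: 21.8
```

```bash
python3 - <<'E'
from h import *
s=shot('wrist','wrist8');p=s['tcp_pos'][:2]-[489.7,-202.6];print(s['tcp_pos'],s['force'],s['t'],s['gripper_width'],np.hypot(*p),(-97.2-np.degrees(np.arctan2(p[1],p[0])))%360/57.3)
E
```

```text
[ 484.41812315 -242.43572357   78.41012752] [-1.544531    3.75574585  8.3044359 ] 14.35 21.782513025752433 40.18436381950157 0.006158389537272229
```

View pics/wrist8.png

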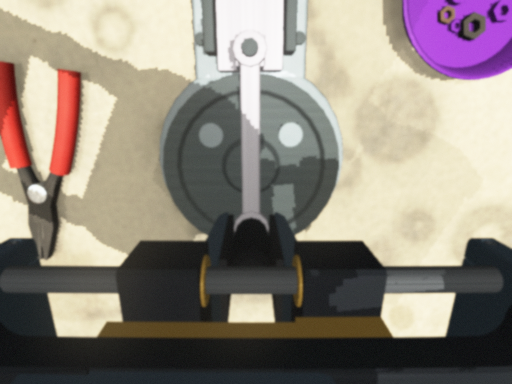

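Call:
servo_tool:
  series:
    - [5,0,0,0,0]
    - [5,0,0,0,0]
    - [5,0,0,0,0]
    - [5,0,0,2,0]
    - [7,0,0,6,0]
    - [7,0,1,11,0]
    - [7,0,5,15.2,-0.1]
    - [7,-0.3,10.5,15.2,-0.25]
    - [7,-0.6,16.5,15.2,-0.4]
    - [7,-0.6,22,15.2,-0.52]

```text
t: 15.65
tcp_pos: [478.1, -20.7, 230.5]
eef_rot: [0.948, -0.319, -0.0, -0.001]
force: [1.6, -1.1, -0.1]
gripper_width: 69.9
```

```bash
python3 - <<'E'
from h import *
s=shot('wrist','wrist9');print(s['tcp_pos'],s['force'],s['t'],s['gripper_width'],s['qpos'])
s=shot('side','side9')
d=np.load('pics/side9.npz');cv2.imwrite('pics/side9z.png',cv2.resize(d['im'][120:260,210:380],None,fx=4,fy=4)[...,::-1])
E
```

```text
[478.06772958 -20.6830483  230.51296681] [ 1.60325088 -1.11683473 -0.14935676] 15.65 69.93771135566111 [-0.17017036  0.26942782  1.67063872  0.00296895  1.20188142  0.47839639]
```

View pics/wrist9.png

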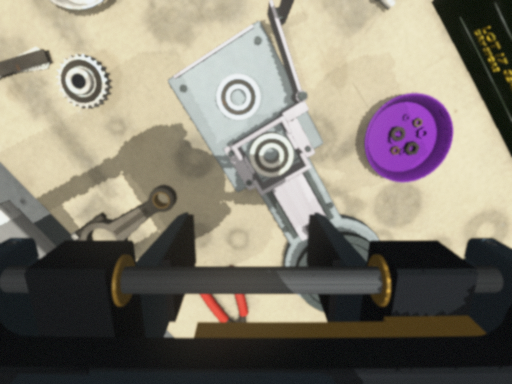

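View pics/side9z.png

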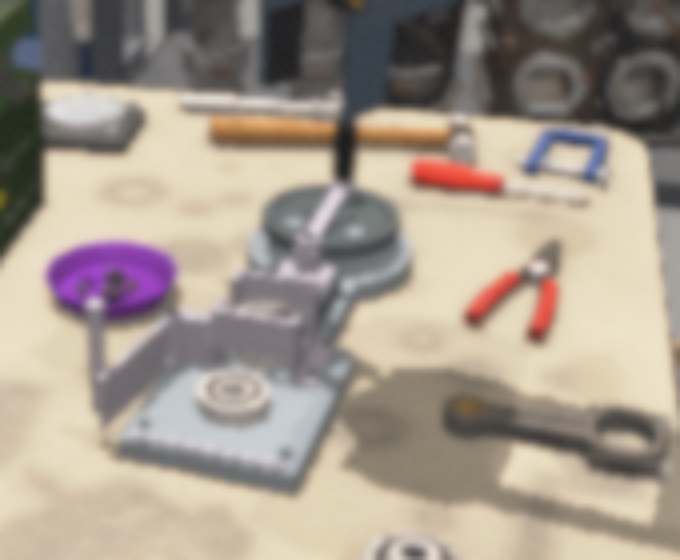

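```bash
python3 - <<'E'
from h import *
d=np.load('pics/wrist9.npz');P=d['P'];im=d['im']
s={'tcp_pos':np.array([478.06772958,-20.6830483,230.51296681]),'eef_rot':r.sense()['eef_rot']}
print(ray_z('wrist',(238.5,97),35,s))
Q=P.reshape(-1,3);q=Q[(Q[:,2]>31)&(Q[:,2]<38)&(np.hypot(Q[:,0]-522,Q[:,1]-75)<40)]
print(len(q),q.mean(0),cv2.minEnclosingCircle(q[:,:2].astype(np.float32)))
q=Q[(Q[:,2]>105)&(Q[:,1]>60)&(Q[:,0]>560)&(Q[:,0]<660)&(Q[:,2]<125)];print('handle',len(q),q.mean(0))
cv2.imwrite('pics/z9.png',cv2.resize(im[0:200,150:340],None,fx=4,fy=3,interpolation=cv2.INTER_CUBIC)[...,::-1])
print(P[97-18:97+19:6,238].round(0).tolist())
E
```

```text
[520.83607136  59.76249239  35.        ]
1350 [520.98938027  60.36484187  34.16327858] ((520.4655151367188, 60.1340446472168), 25.611961364746094)
handle 19 [606.24095619  93.04344547 107.66634872]
[[533.0, 76.0, 33.0], [529.0, 70.0, 36.0], [525.0, 66.0, 20.0], [521.0, 61.0, 20.0], [516.0, 55.0, 19.0], [512.0, 49.0, 35.0], [508.0, 44.0, 33.0]]
```

View pics/z9.png

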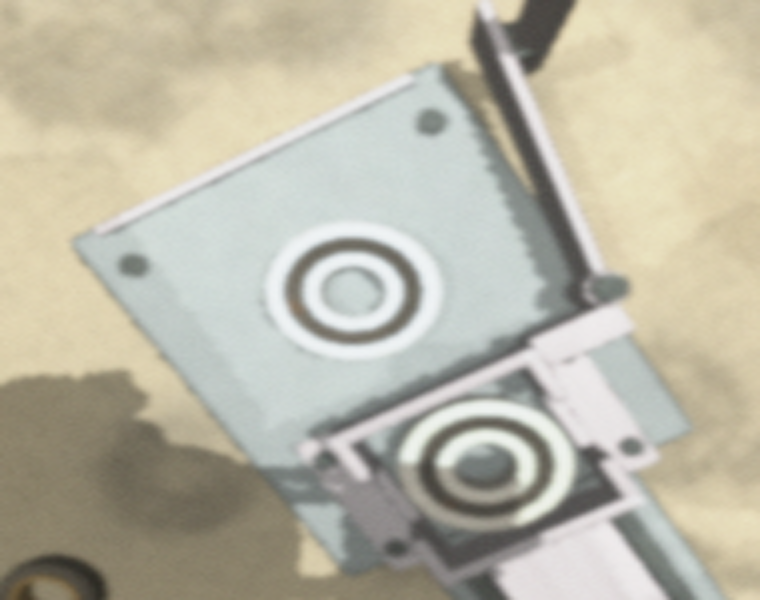

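Call:
servo_tool:
  series:
    - [6.4,2.1,4,0,0.15]
    - [6.4,4.28,8.07,-2,0.3]
    - [6.4,4.28,8.07,-7,0.3]
    - [6.4,4.28,8.07,-12,0.3]
    - [6.4,4.28,8.07,-16,0.3]
    - [6.4,4.28,8.07,-17.5,0.3]
    - [6.4,4.28,8.07,-18.5,0.3]
    - [6.4,4.28,8.07,-19.5,0.3]
    - [6.4,4.28,8.07,-20.3,0.3]
    - [6.4,4.28,8.07,-20.6,0.3]

```text
t: 17.0
tcp_pos: [520.7, 62.5, 24.3]
eef_rot: [0.985, -0.172, -0.001, -0.002]
force: [-0.1, 1.0, 0.0]
gripper_width: 63.9
```

```bash
python3 - <<'E'
from h import *
s=shot('wrist','wrist10');print(s['tcp_pos'],s['force'],s['t'],s['gripper_width'],s['qpos'])
E
```

```text
[520.73279377  62.53895926  24.34473242] [-0.10848721  1.03512763  0.01674271] 17.0 63.92518882384486 [0.00323461 0.62546136 1.77643135 0.00526811 0.74112109 0.34516539]
```

View pics/wrist10.png

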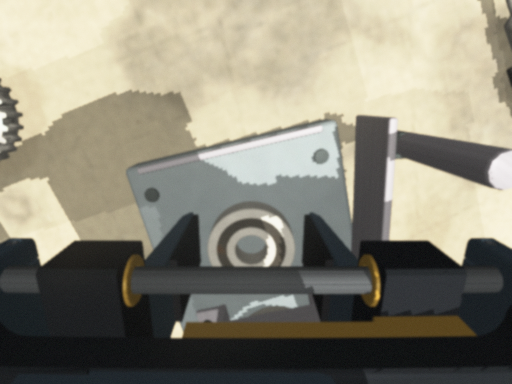

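Call:
servo_tool:
  series:
    - [6.4,0,-0.25,-0.05,0]
    - [6.4,0,-0.25,-0.05,0]
    - [4.6,0,-0.25,-0.05,0]
    - [4.6,0,-0.25,-0.05,0]
    - [4.6,0,-0.25,-0.05,0]
    - [4.6,0,-0.25,-0.05,0]
    - [4.6,0,-0.25,-0.05,0]
    - [4.6,0,-0.25,0.3,0]
    - [4.6,0,-0.25,1.3,0]
    - [4.6,0,-0.25,3,0]

```text
t: 18.3
tcp_pos: [520.3, 60.1, 54.6]
eef_rot: [0.985, -0.172, -0.002, -0.002]
force: [1.0, -0.4, -2.9]
gripper_width: 51.0
```

```bash
python3 - <<'E'
from h import *
s=shot('wrist','wrist11');print(s['tcp_pos'],s['force'],s['t'],s['gripper_width'],s['qpos'])
E
```

```text
[520.26787916  60.05895057  54.61139108] [ 0.96781591 -0.3996998  -2.86659793] 18.3 50.98554552084303 [-1.53965757e-03  5.74016634e-01  1.75779089e+00  4.92104721e-03
  8.12462241e-01  3.40928084e-01]
```

View pics/wrist11.png

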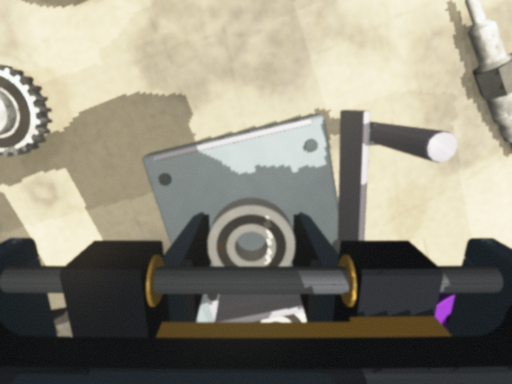

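Call:
servo_tool:
  series:
    - [4.6,0,0,3,0]
    - [4.6,0,0,7,0]
    - [4.6,0,0.5,11,0]
    - [4.6,-1,2.5,13.5,0]
    - [4.6,-2.2,5,14,0]
    - [4.6,-3.6,8,14,0]
    - [4.6,-5,11,14,0]
    - [4.6,-6,13,14,0]
    - [4.6,-6.5,13.5,14,0]
    - [4.6,-6.5,13.5,14,0]

```text
t: 19.6
tcp_pos: [456.3, 194.9, 196.8]
eef_rot: [0.985, -0.172, -0.0, -0.002]
force: [0.5, 0.3, -1.4]
gripper_width: 51.4
```

```bash
python3 - <<'E'
from h import *
s=shot('wrist','wrist12');print(s['tcp_pos'],s['force'],s['t'],s['gripper_width'],s['qpos'])
Q=np.load('pics/wrist12.npz')['P'].reshape(-1,3)
q=Q[(Q[:,2]>18)&(Q[:,2]<28)&(np.hypot(Q[:,0]-468,Q[:,1]-293)<75)];print(len(q),cv2.minEnclosingCircle(q[:,:2].astype(np.float32)))
from scipy.optimize import least_squares
f=least_squares(lambda p:np.hypot(q[:,0]-p[0],q[:,1]-p[1])-p[2],[468,293,54],loss='soft_l1');print(f.x)
E
```

```text
[456.26535525 194.92937845 196.79841252] [ 0.53401098  0.27258354 -1.39221262] 19.6 51.3604108218856 [0.28104669 0.33302932 1.68029025 0.00355116 1.12700917 0.62470018]
1678 ((469.0763854980469, 292.13970947265625), 56.07228088378906)
[468.95803763 292.07237744  52.84134646]
```

View pics/wrist12.png

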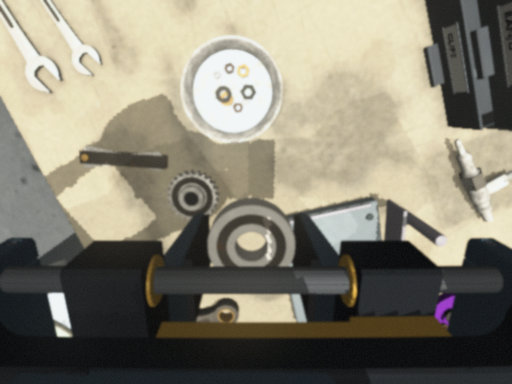

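Call:
servo_tool:
  series:
    - [4.6,0.4,3.2,0,0]
    - [4.6,0.8,6.5,0,0]
    - [4.6,1.27,9.72,-1,0]
    - [4.6,1.27,9.72,-4,0]
    - [4.6,1.27,9.72,-8,0]
    - [4.6,1.27,9.72,-11,0]
    - [4.6,1.27,9.72,-13.5,0]
    - [4.6,1.27,9.72,-15,0]
    - [4.6,1.27,9.72,-15.8,0]
    - [4.6,1.27,9.72,-15.8,0]

```text
t: 20.9
tcp_pos: [469.5, 291.7, 38.8]
eef_rot: [0.985, -0.172, -0.0, -0.002]
force: [0.1, -0.4, -1.2]
gripper_width: 51.2
```

```bash
python3 - <<'E'
from h import *
s=shot('wrist','wrist13');print(s['tcp_pos'],s['force'],s['t'],s['gripper_width'])
E
```

```text
[469.51347133 291.70234578  38.82412144] [ 0.10053658 -0.42623768 -1.24124368] 20.9 51.2344506819015
```

View pics/wrist13.png

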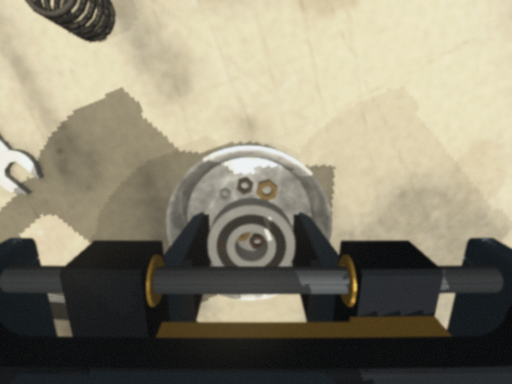

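Call:
servo_tool:
  series:
    - [4.6,0,0,-0.4,0]
    - [4.6,0,0,-0.8,0]
    - [4.6,0,0,-1.2,0]
    - [4.6,0,0,-1.5,0]
    - [4.6,0,0,-1.7,0]
    - [4.6,0,0,-1.9,0]
    - [4.6,0,0,-2.05,0]
    - [4.6,0,0,-2.2,0]
    - [4.6,0,0,-2.25,0]
    - [4.6,0,0,-2.25,0]

```text
t: 22.2
tcp_pos: [469.7, 291.9, 16.7]
eef_rot: [0.985, -0.172, 0.0, -0.002]
force: [-0.4, -0.2, -1.1]
gripper_width: 51.2
```

Not in contact yet; lower a little more.

Call:
servo_tool:
  series:
    - [4.6,0,0,-0.05,0]
    - [4.6,0,0,-0.1,0]
    - [4.6,0,0,-0.15,0]
    - [4.6,0,0,-0.2,0]
    - [4.6,0,0,-0.2,0]
    - [4.6,0,0,-0.2,0]
    - [4.6,0,0,-0.2,0]
    - [4.6,0,0,-0.2,0]
    - [4.6,0,0,-0.2,0]
    - [4.6,0,0,-0.2,0]

```text
t: 23.45
tcp_pos: [469.7, 291.9, 14.7]
eef_rot: [0.985, -0.172, 0.0, -0.002]
force: [-0.0, -0.7, -0.4]
gripper_width: 51.2
```

Call:
servo_tool:
  series:
    - [4.6,0,0,-0.05,0]
    - [4.6,0,0,-0.1,0]
    - [4.6,0,0,-0.15,0]
    - [4.6,0,0,-0.15,0]
    - [4.6,0,0,-0.15,0]
    - [4.6,0,0,-0.15,0]
    - [4.6,0,0,-0.15,0]
    - [4.6,0,0,-0.15,0]
    - [4.6,0,0,-0.15,0]
    - [4.6,0,0,-0.15,0]

```text
t: 24.7
tcp_pos: [469.8, 292.0, 14.3]
eef_rot: [0.985, -0.172, 0.0, -0.002]
force: [-5.3, -2.5, 21.6]
gripper_width: 51.2
```

Call:
servo_tool:
  series:
    - [4.6,0,0,0.05,0]
    - [5.8,0,0,0.05,0]
    - [5.8,0,0,0.05,0]
    - [5.8,0,0,0.05,0]
    - [5.8,0,0,0.05,0]
    - [5.8,0,0,0.5,0]
    - [5.8,0,0,2,0]
    - [5.8,0,0,5,0]
    - [5.8,0,0,10,0]
    - [5.8,0,-1,15,0]

```text
t: 25.95
tcp_pos: [469.6, 282.1, 166.8]
eef_rot: [0.985, -0.172, 0.001, -0.002]
force: [0.5, -0.3, 0.4]
gripper_width: 58.1
```

Call:
servo_tool:
  series:
    - [5.8,0,-3,2,0]
    - [5.8,0,-7,3,0]
    - [5.8,0,-11,3,0]
    - [5.8,0,-14,3,0]
    - [5.8,0,-14,3,0]
    - [5.8,0,-14,3,0]
    - [5.8,0,-14,3,0]
    - [5.8,0,-14,3,0]
    - [5.8,0,-14,3,0]
    - [5.8,0,-14,3,0]

```text
t: 27.2
tcp_pos: [469.6, 142.3, 196.7]
eef_rot: [0.985, -0.172, 0.001, -0.002]
force: [0.4, 0.1, -0.3]
gripper_width: 57.8
```

```bash
python3 - <<'E'
from h import *
s=shot('wrist','wrist14');print(s['tcp_pos'],s['force'],s['t'],s['gripper_width'])
P=np.load('pics/wrist14.npz')['P'];Q=P.reshape(-1,3)
q=Q[(Q[:,2]>18)&(Q[:,2]<32)&(np.hypot(Q[:,0]-469,Q[:,1]-292)<35)];print(len(q),q.mean(0),np.linalg.lstsq(np.c_[q[:,:2]-q[:,:2].mean(0),np.ones(len(q))],q[:,2],rcond=None)[0],cv2.minEnclosingCircle(q[:,:2].astype(np.float32)))
s=shot('side','side14')
d=np.load('pics/side14.npz');cv2.imwrite('pics/side14z.png',cv2.resize(d['im'][120:310,210:380],None,fx=4,fy=3.1)[...,::-1])
E
```

```text
[469.57667524 142.27853775 196.72930926] [ 0.37622507  0.08359544 -0.32996814] 27.2 57.84844892793018
1870 [471.24980125 291.50503103  24.57655188] [1.84273187e-03 7.57519051e-03 2.45765519e+01] ((471.02081298828125, 291.533447265625), 26.355289459228516)
```

View pics/wrist14.png

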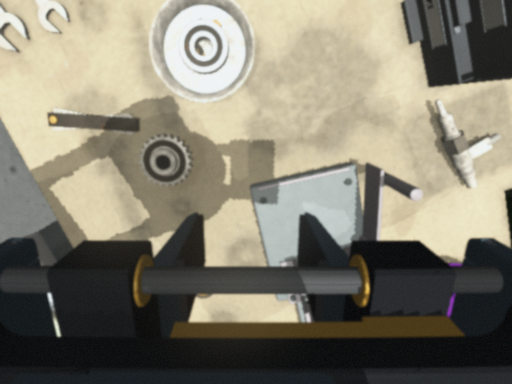

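View pics/side14z.png

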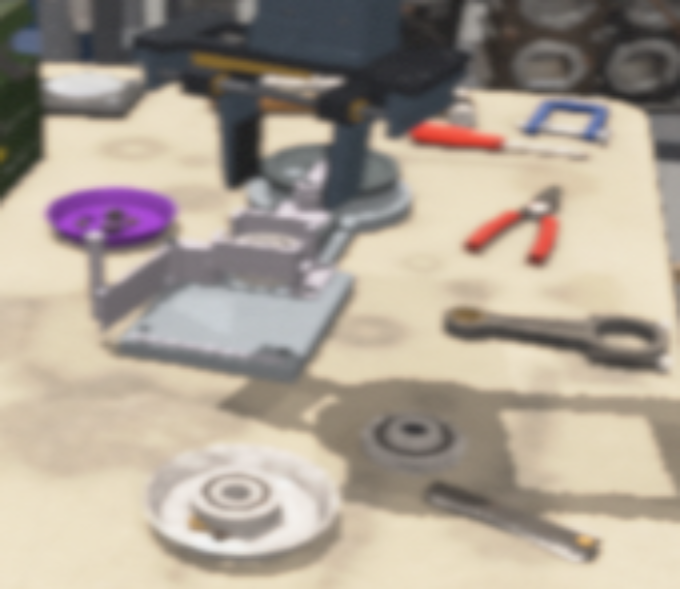

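Bearing lies flat (tilt about 0.008 rad) within about 2 mm of the dish middle. The robot is clear of everything.

```bash
python3 - <<'E'
from h import *
print(r.close_job());print(r.sense()['t'])
E
```

```text
the job is handed in; nothing more can be done
None
the job is handed in; nothing more can be done
```

The job is done and handed in at about 27 s of the 67 s allowed. I got no verdict back.

- **Door:** I swung it open by its handle to about 1.72 rad, worked out from the handle's position. It still stood open in the last pictures.
- **Handwheel:** I pinched the grip and turned it clockwise through one full circle. It ended within about 0.01–0.02 rad of the start by the measured tool position. A picture taken after release shows the grip and rod back where they began. I did not measure the wheel angle directly.
- **Bearings:** One bearing came out onto the delivery plate. The stack dropped by one and the other two stayed in the magazine.
- **Placing:** I lowered the bearing into the steel dish until the wrist force read about 22 N, backed off slightly and let go. It lies flat, tilted about 0.01 rad and about 2 mm from the dish's middle.
- **End state:** The robot is clear of everything, with near-zero force on the tool.

No check failed. Two things differed slightly from plan: the tool came down 2.5 mm off over the bearing, which I corrected before gripping, and the dish contact came 2–3 mm lower than expected.

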